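Set the layout gauge to its next hole

TASK

Give the gauge's bare tube a puff of dry lubricant: press the white nozzle cap of the clamped spray can right down and let it spring back up. Then pull up the knob of the sleeve's lock plunger, slide the sleeve one hole along the tube towards the end with the round rubber cap (away from the big grey clamp block), and let the pin drop fully into that hole. Finish while still holding: keep hold of the knob with the pin fully home and do not let go; leave the mug, ink bottle and tape roll where they are.

Things in the scene. Friction and masses are not known exactly. Their poses are not given: they have to be found in the camera images.
- gauge: Fixed layout gauge: steel base plate 100 x 360 x 10 mm, origin at the centre of its underside on the bench, z up. A 30 mm square aluminium tube runs along its y axis, top face 90 mm up, 12 mm holes in it every 50 mm (y = -100 to 100 mm). Round rubber cap (48 mm) at the +y end, y = 198 to 220 mm; grey clamp block, 110 mm tall, at the -y end (y under -130 mm).
- start_hole (a point): Mouth of the hole in which the pin sits at the start: on the tube's top face (90 mm above the bench), at x = y = 0 of the gauge. The sleeve covers it.
- next_hole (a point): Mouth of the hole to go to: 50 mm from start_hole along the gauge's +y, towards the rubber-capped end.
- stop (a joint): Travel (m) of the steel sleeve, 44 x 60 x 44 mm, along the gauge's +y: 0 = pin over the start hole, 0.05 = over the next; range -0.098 to 0.104. Friction about 2.5 N. With the pin home it has 1.5 mm of play each way and must not be forced. Its top is 97 mm above the bench; a 14 mm rung sticks out to the gauge's +x, ending in a white upright plate 128 mm out, top 100 mm up.
- plunger (a joint): Lift (m) of the sleeve's lock plunger: 0 = pin fully home in a hole, 0.012 = pin tip level with the tube's top face (it rests there if let down between holes), 0.018 = upper stop. A spring pushes it down, about 4 N when home, 10 N at the upper stop. The pin is 9 mm thick, round-tipped.
- knob (a point): Middle of the plunger's round black pull knob: 26 mm tall, 25 mm across the waist, 31 mm at the top rim; 141 mm above the bench when home (knob spans 128 to 154 mm). It rises with the plunger and travels with the sleeve. Under it stands a 22 mm boss up to 113 mm; its sides are free down to the sleeve top at 97 mm.
- can: Aluminium spray can 45 mm across, fixed upright in a grey holder (foot 70 x 70 mm) on the bench, standing on the gauge's -x side. Origin: centre of the holder's underside; its +x is where the spout points (at the tube). Shoulder top 141 mm above the bench.
- nozzle_top (a point): Centre of the flat top of the can's white nozzle cap (24 mm across, 18 mm tall), 166 mm above the bench when up.
- nozzle (a joint): How far the nozzle cap is pressed down, in m: 0 = up, 0.006 = fully down. Sprung: about 2.4 N to start, 7.2 N at the bottom; it springs back by itself.
- mug: White mug, 82 mm across and 95 mm tall, handle at its +y; bystander. Origin: centre of its underside.
- ink: Ink bottle, 56 mm across and 110 mm tall; bystander. Origin: centre of its underside.
- tape: Roll of tape lying flat, 70 mm across, 20 mm tall; bystander. Origin: centre of its underside.
Mind the look-alikes: they are no part of the job. Leave any blue or green look-alike of the can alone.

How it is judged:
By the outcome, as a careful person would: the job done as asked, in the order asked, and still so for the second after the job is handed in, while the arm keeps its last pose, push and grip.
It also fails if it takes over 40 s, if anything falls off the work surface, if the arm or the gripper's body presses on something with over 40 N, if the wrist force passes 120 N, or if a joint passes its speed limit or range.

ROBOT

A 6-joint arm with a two-finger parallel gripper is mounted at the origin on the work surface. World frame = base frame: x ahead of the robot, y to its left, z up, the work surface at z = 0. Lengths are in m, angles in degrees, forces in N, time in s.
With the tool pointing down it reaches from about 0.4 to 0.825 m from the base axis. Payload 7 kg.
Tool frame: the origin (TCP) lies on the front face of the gripper's body, between the roots of the fingers; the fingertips stand 66 mm ahead of it and the grasp point (between the pads) lies 47 mm ahead of it; z points along the fingers, y is the line along which they close (so a half turn about z gives the same grasp; the last joint's range is limited). The gripper opens to 88 mm and grips with 3 to 60 N. Pads are 19 mm wide; open, the fingers measure 130 mm over their backs; the gripper's body (78 mm by 193 mm) begins 47 mm behind the grasp point.
Start: joints at [89.903, 20.546, 0.682, 0, -70.136, -16.507], TCP at [0.193, 0.647, 0.292] pointing down, gripper open.
Joint ranges: [-176.03, 176.03], [-82.01, 121.73], [-58.28, 71.71], [-173.87, 95.51], [-174.79, -0.11], [-173.66, 173.66]. Speed limits (degrees/s): [136.94, 136.94, 172.46, 180, 180, 180].

INTERFACE

Orientations are given as [roll, pitch, yaw] about the fixed x, y, z axes, in that order (R = Rz(yaw) Ry(pitch) Rx(roll)).
In Python, from plant import ctrl gives the robot as it stands.
- The arm moves only by the tool send_rows, never from a script. Its argument "deltas" is a list of rows, each a list of 2 entries, a list of its own where there are three numbers: the shift along the tool's x, y, z each as a share of 800 mm, from -1 to 1, then the turn about the tool's z as a share of 90 degrees, from -1 to 1. A call has exactly 5 rows; each row is the pose to reach, as a shift and turn from the pose commanded when the call began, along the tool's axes at that moment; what a row does not reach only later rows make up. A row lasts 1/12 s, in which the tool goes at most 41.7 mm and 7.16 degrees, less where a joint would pass 70% of its speed; a pose out of reach is approached as far as the arm can. A call with a number of a shift or a turn outside -1 to 1 is refused whole. A call with a gripper value outside its range is refused whole. "gripper" is the opening, from 0 (shut) to 1 (fully open), set as the call begins (left out, the last holds). The fingers move at their own pace and stop on an object; the grip force is fixed at half the most. Time passes only in rows, so rows that repeat a pose let the fingers close, or fill a call up. It gives the time, the measured TCP pose, the force, the opening and the grip force at its end, in the units of the state.
- ctrl.get_obs(): the state, without advancing time (a new reading comes with each control period).
- ctrl.snapshot(name): name is "scene" or "top" or "wrist"; returns a dict with "color" (400x640x3 uint8, red, green, blue), "vertical_fov" (degrees; the focal length in pixels is half the picture's height over the tangent of half this angle, whatever the lens; pixels are square), "cx", "cy" (the principal point, pixels), "rvec" (rotation vector, rad) and "tvec" (3), from world to camera coordinates, as OpenCV has them. Camera axes: x right, y down, z forward; pixel columns grow to the right and rows downward; lengths in m; the calibration is good to about 2 mm. A picture is of the moment at which its call begins. There is no depth.
- ctrl.close_job(): hands the job in; it is judged then, once.
Trained networks look in a picture, given as the dict that the camera call returned (one of the last four; its "shot" number tells which), for a name from the list of things; names that differ only in an ending like _2 or _b are one class to them, and where a whole thing is asked for, a point or a joint stands for the part that bears it (a point fixed in the world has none). Each returns a list of dicts, best first, with "conf" (0 to 1); they miss things now and then, are a little off and sometimes report something else, mostly with a low value. They report only what shows in the picture. A call takes as long as a camera call. They do not tell look-alikes from the thing itself.
- ctrl.boxes_of(picture, thing): "xy" ([column, row] as shares, 0 to 1, of the picture: columns of its width, rows of its height, amid what is visible of it).
- ctrl.cut_out(picture, thing): "pixels" (400x640 bool, what is visible of it) and "xy" ([column, row] as shares, 0 to 1, of the picture: columns of its width, rows of its height, amid what is visible of it).
The state is a dict: "clock": time; "joint_pos": joint angles; "qvel": joint speeds; "tau": joint torques, N m; "tool_pos": TCP position; "orientation": TCP orientation; "force": force on the tool from outside, world axes, zero at the start; "moment": the same for the moment, N m; "opening": finger opening in m; "gripper_force": force on a finger pad.
Only numpy, scipy, OpenCV 4.12 (cv2) and the standard library are available. Lean on these libraries where they do the work, as an engineer would, in place of code of your own. Each camera call takes 0.05 s, during which the arm holds its last target. There are 200 camera calls.

## Working session

There is one attempt and no reset: what is moved stays moved. The work goes in short steps, Python scripts to look and compute and a tool call to move; the robot and the scene stay as the last step left them, time stands still between calls to the robot, and variables do not carry over. Pictures are saved under pics/ and viewed, at most 10 in all, crops included, and the job is handed in when it is done.

Besides the shell and the picture viewer there is one more tool, called after "Emit:" by a JSON object that holds its "name" and its "arguments". send_rows: Moves the arm, as the interface text tells. Shift numbers are shares of 800 mm and turn numbers shares of 90 degrees, none past 1 either way. Its arguments: {"type":"object","properties":{"deltas":{"type":"array","items":{"type":"array"}},"gripper":{"type":"number"}},"required":["deltas"]}

```bash
mkdir -p pics; cat > h.py <<'E'
import numpy as np,cv2
from plant import ctrl
from scipy.spatial.transform import Rotation as R
def cam(s):
    f=200/np.tan(np.radians(s["vertical_fov"])/2)
    K=np.array([[f,0,s["cx"]],[0,f,s["cy"]],[0,0,1.]])
    return K,R.from_rotvec(np.array(s["rvec"]).ravel()).as_matrix(),np.array(s["tvec"]).ravel()
def ray(s,px,z):
    K,r,t=cam(s); c=-r.T@t; d=r.T@np.linalg.inv(K)@[px[0],px[1],1]
    return c+d*(z-c[2])/d[2]
def proj(s,p):
    K,r,t=cam(s); q=K@(r@np.array(p)+t); return q[:2]/q[2]
def save(s,n,crop=None,k=1):
    im=s["color"][:,:,::-1]
    if crop: im=im[crop[1]:crop[3],crop[0]:crop[2]]
    cv2.imwrite("pics/"+n,cv2.resize(np.ascontiguousarray(im),None,fx=k,fy=k,interpolation=cv2.INTER_CUBIC))
def find(s,n,z=None):
    for b in ctrl.boxes_of(s,n)[:4]:
        p=np.array(b["xy"])*[640,400]; print(n,round(b["conf"],2),p.round(),ray(s,p,z).round(4) if z is not None else '')
E
python3 - <<'E'
from h import *
s=ctrl.snapshot("scene");t=ctrl.snapshot("top")
save(s,"s.png");save(t,"t.png")
for nm,q in(("scene",s),("top",t)):
    print(nm,q["vertical_fov"])
    for n,z in(("knob",.141),("nozzle_top",.166),("nozzle",.16),("can",.1),("stop",.097),("mug",.095),("ink",.11),("tape",.02)): find(q,n,z)
o=ctrl.get_obs();print(o)
E
```

```text
scene 42.60296396568383
knob 0.52 [300. 224.] [0.6081 0.0042 0.141 ]
nozzle_top 0.72 [291. 169.] [0.4766 0.0039 0.166 ]
nozzle_top 0.57 [234. 146.] [ 0.3809 -0.1053  0.166 ]
nozzle_top 0.23 [263. 333.] [ 0.8441 -0.0762  0.166 ]
nozzle 0.63 [264. 332.] [ 0.8383 -0.0758  0.16  ]
nozzle 0.57 [284. 168.] [ 0.465  -0.0082  0.16  ]
nozzle 0.56 [230. 146.] [ 0.3696 -0.1138  0.16  ]
nozzle 0.41 [313. 258.] [0.7087 0.0156 0.16  ]
can 0.89 [287. 203.] [ 0.5024 -0.0101  0.1   ]
can 0.73 [238. 181.] [ 0.4157 -0.1057  0.1   ]
can 0.56 [360. 152.] [0.3583 0.1699 0.1   ]
stop 0.58 [308. 267.] [0.6743 0.01   0.097 ]
stop 0.56 [313. 258.] [0.6549 0.0218 0.097 ]
stop 0.26 [223. 237.] [ 0.5752 -0.1402  0.097 ]
mug 0.77 [264. 331.] [ 0.7938 -0.0777  0.095 ]
mug 0.35 [290. 168.] [0.3824 0.0094 0.095 ]
ink 0.95 [220. 238.] [ 0.5892 -0.1429  0.11  ]
tape 0.56 [351. 210.] [0.4601 0.1318 0.02  ]
tape 0.15 [308. 266.] [0.6044 0.0168 0.02  ]
top 45.693979543448926
knob 0.72 [333. 173.] [0.606  0.0128 0.141 ]
knob 0.55 [328. 185.] [0.5782 0.0246 0.141 ]
nozzle_top 0.6 [392. 279.] [ 0.3634 -0.1089  0.166 ]
nozzl
[... 622 characters left out ...]
4.] [0.4602 0.1352 0.02  ]
{'clock': 0.9, 'joint_pos': array([ 8.99023464e+01,  2.05436333e+01,  6.79866557e-01, -2.96358262e-04,
       -7.01343572e+01, -1.65064230e+01]), 'qvel': array([ 0.01407179, -0.02160316, -0.0514242 ,  0.07345853, -0.0008911 ,
       -0.02060379]), 'tau': array([-1.08706899e-03, -5.82361794e+01,  2.93301719e+01,  7.00253785e+00,
        1.24554374e-02, -1.80704467e-05]), 'tool_pos': array([0.19290117, 0.64681317, 0.29217519]), 'orientation': array([-1.79998280e+02,  8.00261839e-04, -1.66041773e+01]), 'force': array([-0.14453298, -0.39747696,  0.70675984]), 'moment': array([-0.06650065, -0.01900951, -0.03608781]), 'gripper_force': 0.0, 'opening': 0.08780180186952993}
```

View pics/s.png

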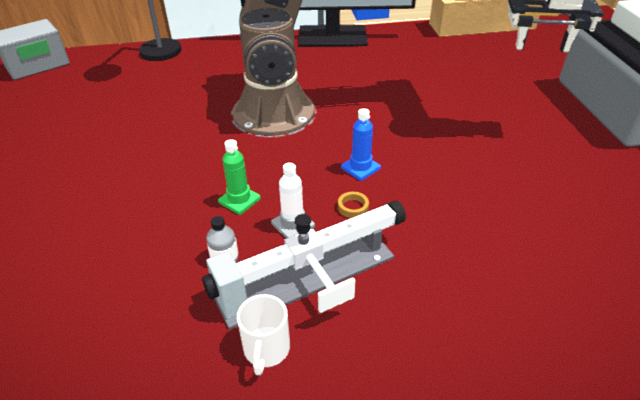

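View pics/t.png

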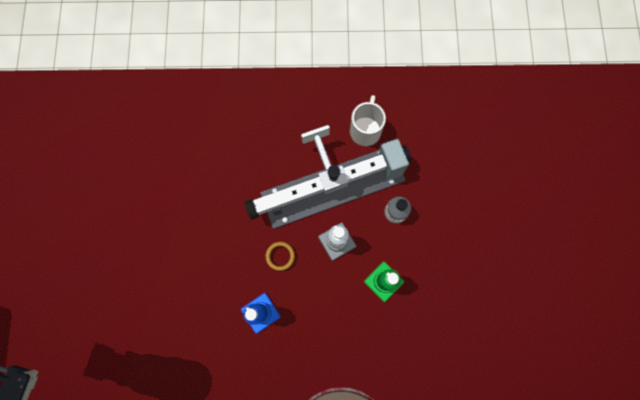

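The scene shows three cans. Silver is at scene (290,169) / top (340,229), green at scene (233,146) / top (392,279), and blue at scene (363,115) / top (250,314). The silver one fits: it's aluminium with a grey foot and stands beside the tube. The rubber cap is at scene (397,212) / top (251,209), and the grey clamp block at scene (228,290) / top (395,155).

```bash
python3 - <<'E'
from h import *
s=ctrl.snapshot("scene");t=ctrl.snapshot("top")
a=cv2.resize(s["color"][150:310,200:410],None,fx=3.6,fy=3.6,interpolation=2)[:, :,::-1]
b=cv2.resize(t["color"][120:260,240:420],None,fx=4,fy=4,interpolation=2)[:,:,::-1]
cv2.imwrite("pics/a.png",a);cv2.imwrite("pics/b.png",b)
E
```

```text
(no output)
```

View pics/a.png

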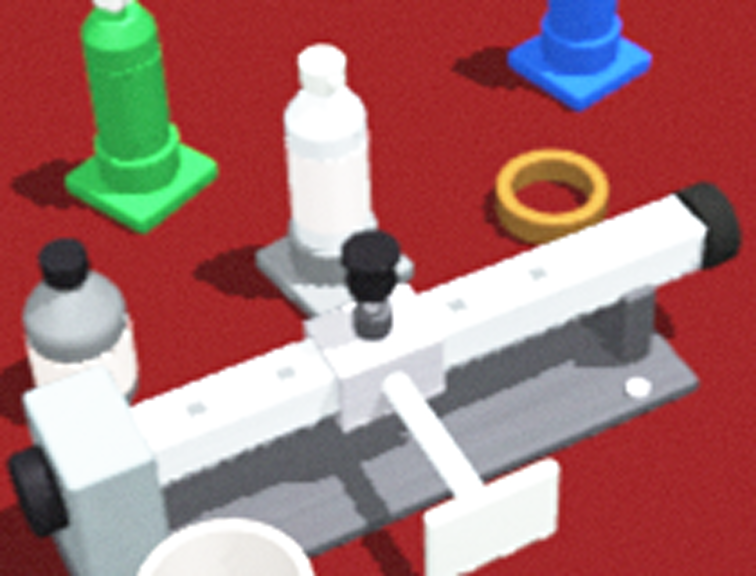

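View pics/b.png

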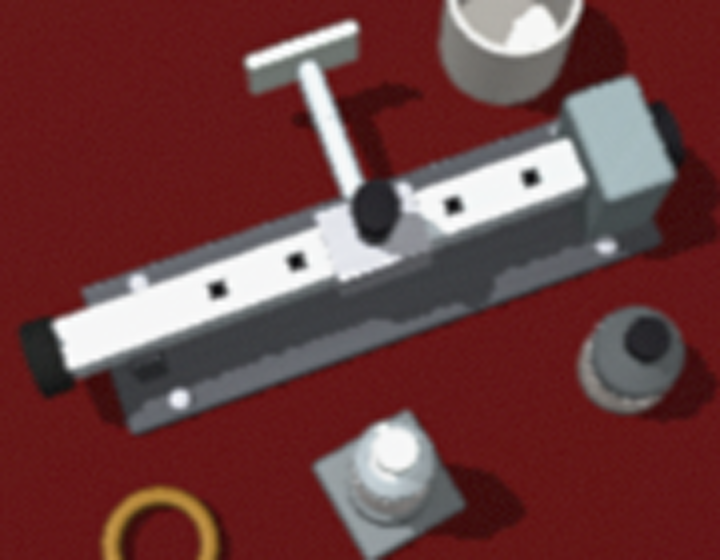

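```bash
python3 - <<'E'
from h import *
s=ctrl.snapshot("scene");t=ctrl.snapshot("top")
A=lambda p:np.array(p)/3.6+[200,150]
B=lambda p:np.array(p)/4+[240,120]
for nm,q,f,H,k,n in(("scene",s,A,[(538,274),(458,305),(287,373),(196,409)],(371,247),(322,59)),("top",t,B,[(218,290),(296,262),(453,205),(530,178)],(378,203),(397,450))):
    P=np.array([ray(q,f(p),.09) for p in H]); print(P.round(4)[:, :2].tolist(),"mean",P.mean(0).round(4))
    d=P[0]+P[1]-P[2]-P[3]; print("len",np.linalg.norm(P[0]-P[3]),"dir deg",np.degrees(np.arctan2(d[1],d[0])))
    print("knob",ray(q,f(k),.154).round(4),"noz",ray(q,f(n),.166).round(4))
    for z,w in((.0,'ink'),):
        pass
E
```

```text
[[0.577, 0.1038], [0.5931, 0.0574], [0.6271, -0.037], [0.6441, -0.0846]] mean [0.6103 0.0099 0.09  ]
len 0.19999647720676608 dir deg 109.65889926243491
knob [0.6078 0.011  0.154 ] noz [0.4681 0.0021 0.166 ]
[[0.5733, 0.1031], [0.5898, 0.0566], [0.6238, -0.0378], [0.64, -0.0845]] mean [0.6067 0.0094 0.09  ]
len 0.19905305219051414 dir deg 109.6683095281722
knob [0.6077 0.0088 0.154 ] noz [0.4652 0.0012 0.166 ]
```

Emit:
{"name": "send_rows", "arguments": {"deltas": [[[0.558,0.675,0],0.597],[[0.558,0.675,0],0.597],[[0.558,0.675,0],0.597],[[0.558,0.675,0],0.597],[[0.558,0.675,0],0.597]], "gripper": 0}}

```text
clock: 1.52
tool_pos: [0.2746, 0.4531, 0.2921]
orientation: [-180.0, 0.0, -52.7]
force: [1.2, 0.3, 0.8]
opening: 0.0602
gripper_force: 0.0
```

```bash
cat >> h.py <<'E'
G=np.array([-.3364,.9417])
def to(x,y,z,yaw):
    o=ctrl.get_obs(); T=R.from_euler('xyz',o["orientation"],degrees=True)
    d=T.inv().apply(np.array([x,y,z])-o["tool_pos"])/.8
    w=((o["orientation"][2]-yaw+180)%360-180)/90
    print("t",o["clock"],"pos",o["tool_pos"].round(4),"rpy",o["orientation"].round(2),"F",o["force"].round(1),"open",round(o["opening"],4),"->",d.round(4),round(w,4))
E
python3 -c "
from h import *
to(.4665,.0016,.262,-70.34)"
```

```text
t 1.5167 pos [0.2746 0.4531 0.2921] rpy [-179.99    0.    -52.74] F [1.2 0.3 0.8] open 0.0602 -> [0.5945 0.1508 0.0376] 0.1955
```

Emit:
{"name": "send_rows", "arguments": {"deltas": [[[0.594,0.151,0],0.196],[[0.594,0.151,0],0.196],[[0.594,0.151,0],0.196],[[0.594,0.151,0],0.196],[[0.594,0.151,0],0.196]]}}

```text
clock: 1.93
tool_pos: [0.3569, 0.2618, 0.2926]
orientation: [-179.9, 0.0, -70.0]
force: [1.4, -0.0, 0.8]
opening: 0.0265
gripper_force: 0.0
```

```bash
python3 -c "
from h import *
to(.4665,.0016,.262,-70.34)"
```

```text
t 1.9333 pos [0.3569 0.2618 0.2926] rpy [-1.7995e+02  4.0000e-02 -7.0040e+01] F [ 1.4 -0.   0.8] open 0.0265 -> [ 0.3524 -0.0177  0.038 ] 0.0033
```

Emit:
{"name": "send_rows", "arguments": {"deltas": [[[0.352,-0.018,0],0.003],[[0.352,-0.018,0],0.003],[[0.352,-0.018,0],0.003],[[0.352,-0.018,0],0.003],[[0.352,-0.018,0],0.003]]}}

```text
clock: 2.35
tool_pos: [0.4379, 0.0698, 0.2928]
orientation: [-179.9, 0.0, -70.3]
force: [1.4, 0.7, -0.8]
opening: 0.0007
gripper_force: 0.0
```

```bash
python3 -c "
from h import *
to(.4665,.0016,.262,-70.34)"
```

```text
t 2.35 pos [0.4379 0.0698 0.2928] rpy [-1.7991e+02  2.0000e-02 -7.0290e+01] F [ 1.4  0.7 -0.8] open 0.0007 -> [ 0.0923 -0.0048  0.0385] 0.0005
```

Emit:
{"name": "send_rows", "arguments": {"deltas": [[[0.092,-0.005,0.01],0],[[0.092,-0.005,0.038],0],[[0.092,-0.005,0.038],0],[[0.092,-0.005,0.038],0],[[0.092,-0.005,0.038],0]]}}

```text
clock: 2.77
tool_pos: [0.4663, 0.0036, 0.2619]
orientation: [180.0, -0.0, -70.4]
force: [0.4, 0.7, 0.5]
opening: 0.0005
gripper_force: 0.0
```

```bash
python3 - <<'E'
from h import *
to(.4665,.0016,.233,-70.34)
w=ctrl.snapshot("wrist");t=ctrl.snapshot("top");s=ctrl.snapshot("scene")
o=ctrl.get_obs();tip=o["tool_pos"]-[0,0,.066]
for n,q in(("w",w),("t",t),("s",s)): print(n,"tip px",proj(q,tip).round(1),"noz px",proj(q,[.4665,.0016,.166]).round(1)); find(q,"nozzle_top",.166); find(q,"knob",.154)
A=w["color"]; 
x,y=proj(s,tip).astype(int)
c=cv2.resize(s["color"][y-45:y+65,x-60:x+70],(520,440),interpolation=2)
cv2.imwrite("pics/w1.png",np.hstack([cv2.resize(A,(640,400))])[:,:,::-1])
cv2.imwrite("pics/s1.png",c[:,:,::-1])
E
```

```text
t 2.7667 pos [0.4663 0.0036 0.2619] rpy [ 1.800e+02 -1.000e-02 -7.039e+01] F [0.4 0.7 0.5] open 0.0005 -> [0.0024 0.0006 0.0362] -0.0005
w tip px [313.7 250.8] noz px [315.5 225.4]
nozzle_top 0.82 [530. 111.] [ 0.372  -0.1089  0.166 ]
nozzle_top 0.77 [312. 221.] [ 4.694e-01 -4.000e-04  1.660e-01]
nozzle_top 0.32 [170. 138.] [ 0.5685 -0.0219  0.166 ]
knob 0.74 [169. 137.] [ 0.5742 -0.0196  0.154 ]
knob 0.62 [112. 162.] [0.6057 0.0088 0.154 ]
t tip px [337.9 229.9] noz px [339.1 231.9]
nozzle_top 0.62 [392. 280.] [ 0.3613 -0.1092  0.166 ]
nozzle_top 0.26 [342. 246.] [ 0.4354 -0.0047  0.166 ]
s tip px [290.  153.3] noz px [289.1 165.9]
nozzle_top 0.49 [360. 113.] [0.3031 0.1803 0.166 ]
knob 0.78 [300. 224.] [0.6209 0.0039 0.154 ]
```

View pics/w1.png

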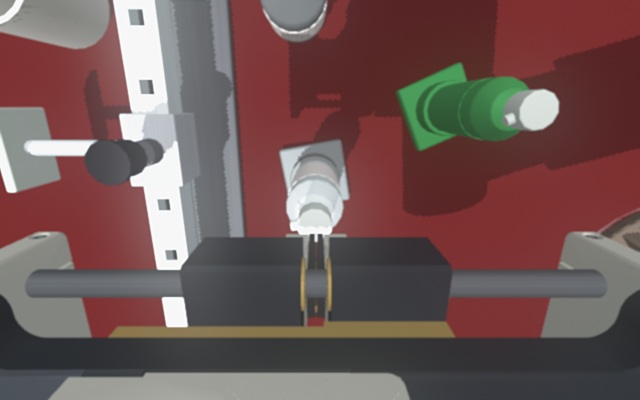

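The wrist view shows the silver can's nozzle cap at about (315,220), straight under the closed fingers. The knob is at (112,160) and the green can is off to the right at (535,108).

Emit:
{"name": "send_rows", "arguments": {"deltas": [[[0.003,0,0.02],0],[[0.003,0,0.035],0],[[0.003,0,0.038],0],[[0.003,0,0.041],0],[[0.003,0,0.044],0]]}}

```text
clock: 3.63
tool_pos: [0.4668, 0.0016, 0.227]
orientation: [180.0, -0.0, -70.3]
force: [-4.6, 0.8, 6.0]
opening: 0.0003
gripper_force: 3.1
```

```bash
python3 -c "
from h import *
to(.4672,.0012,.226,-70.34)"
```

```text
t 3.6333 pos [0.4668 0.0016 0.227 ] rpy [ 1.7997e+02 -1.0000e-02 -7.0310e+01] F [-4.6  0.8  6. ] open 0.0003 -> [ 0.0006 -0.0003  0.0013] 0.0003
```

Emit:
{"name": "send_rows", "arguments": {"deltas": [[[0,0,0.001],0],[[0,0,0.002],0],[[0,0,0.003],0],[[0,0,0.003],0],[[0,0,0.003],0]]}}

```text
clock: 4.05
tool_pos: [0.4668, 0.0015, 0.2258]
orientation: [-180.0, -0.0, -70.3]
force: [-7.8, 1.3, 13.2]
opening: 0.0009
gripper_force: 6.9
```

```bash
python3 -c "
from h import *
to(.4672,.0012,.226,-70.34)"
```

```text
t 4.05 pos [0.4668 0.0015 0.2258] rpy [-1.7998e+02 -1.0000e-02 -7.0300e+01] F [-7.8  1.3 13.2] open 0.0009 -> [ 0.0005 -0.0003 -0.0003] 0.0005
```

Emit:
{"name": "send_rows", "arguments": {"deltas": [[[0,0,0.001],0],[[0,0,0.002],0],[[0,0,0.002],0],[[0,0,0.002],0],[[0,0,0.002],0]]}}

```text
clock: 4.47
tool_pos: [0.4669, 0.0015, 0.2256]
orientation: [-179.9, -0.0, -70.3]
force: [-14.7, 2.9, 27.0]
opening: 0.0005
gripper_force: 13.8
```

Emit:
{"name": "send_rows", "arguments": {"deltas": [[[0,0,-0.005],0],[[0,0,-0.015],0],[[0,0,-0.03],0],[[0,0,-0.06],0],[[0,0,-0.06],0]]}}

```text
clock: 4.88
tool_pos: [0.4691, 0.0019, 0.275]
orientation: [-179.6, -0.1, -70.3]
force: [1.1, -0.2, 1.3]
opening: 0.0006
gripper_force: 0.0
```

```bash
python3 -c "
from h import *
to(.608,.0097,.262,-70.34)"
```

```text
t 4.8833 pos [0.4691 0.0019 0.275 ] rpy [-1.7964e+02 -7.0000e-02 -7.0270e+01] F [ 1.1 -0.2  1.3] open 0.0006 -> [ 0.0494 -0.1666  0.0174] 0.0008
```

Emit:
{"name": "send_rows", "arguments": {"deltas": [[[0.049,-0.167,0],0],[[0.049,-0.167,0],0],[[0.049,-0.167,0.016],0],[[0.049,-0.167,0.016],0],[[0.049,-0.167,0.016],0]], "gripper": 1}}

```text
clock: 5.3
tool_pos: [0.6091, 0.0098, 0.2558]
orientation: [179.9, -0.0, -70.4]
force: [0.0, 0.5, 0.2]
opening: 0.028
gripper_force: 0.0
```

```bash
python3 - <<'E'
from h import *
to(.608,.0097,.188,-70.34)
w=ctrl.snapshot("wrist");s=ctrl.snapshot("scene")
for n,q in(("w",w),("s",s)): print(n,proj(q,[.608,.0097,.154]).round(1)); find(q,"knob",.141);find(q,"nozzle_top",.166)
cv2.imwrite("pics/w2.png",w["color"][:,:,::-1])
E
```

```text
t 5.3 pos [0.6091 0.0098 0.2558] rpy [ 1.7989e+02 -2.0000e-02 -7.0360e+01] F [0.  0.5 0.2] open 0.028 -> [-0.0004  0.0011  0.0847] -0.0002
w [316.  225.4]
nozzle_top 0.7 [509. 272.] [ 0.4774 -0.0063  0.166 ]
nozzle_top 0.17 [309. 146.] [ 0.6302 -0.0405  0.166 ]
s [302.3 218.8]
knob 0.69 [298. 226.] [6.111e-01 5.000e-04 1.410e-01]
knob 0.6 [310. 265.] [0.707  0.0101 0.141 ]
nozzle_top 0.5 [361. 113.] [0.3024 0.1808 0.166 ]
nozzle_top 0.44 [232. 144.] [ 0.3712 -0.1082  0.166 ]
nozzle_top 0.42 [308. 266.] [0.7297 0.0039 0.166 ]
```

View pics/w2.png

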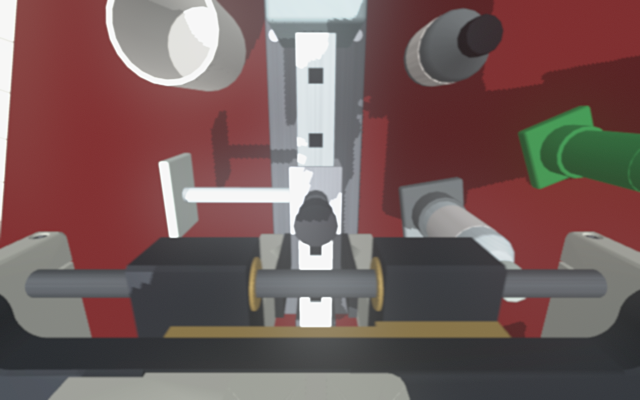

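The knob is at column 316, on the fingers' midline, so the gripper is centred on it. I'll let the fingers open, then go down.

Emit:
{"name": "send_rows", "arguments": {"deltas": [[[0,0.001,0],0],[[0,0.001,0],0],[[0,0.001,0],0],[[0,0.001,0],0],[[0,0.001,0.03],0]]}}

```text
clock: 6.02
tool_pos: [0.6077, 0.0097, 0.2383]
orientation: [-179.5, -0.1, -70.3]
force: [1.4, -0.5, 0.2]
opening: 0.0848
gripper_force: 0.0
```

Emit:
{"name": "send_rows", "arguments": {"deltas": [[[0,0,0.03],0],[[0,0,0.055],0],[[0,0,0.055],0],[[0,0,0.055],0],[[0,0,0.055],0]]}}

```text
clock: 6.43
tool_pos: [0.606, 0.0094, 0.191]
orientation: [-179.9, -0.0, -70.3]
force: [0.5, -0.5, 0.1]
opening: 0.0878
gripper_force: 0.0
```

```bash
python3 - <<'E'
from h import *
to(.608,.0097,.187,-70.34)
E
```

```text
t 6.4333 pos [0.606  0.0094 0.191 ] rpy [-1.7993e+02 -3.0000e-02 -7.0300e+01] F [ 0.5 -0.5  0.1] open 0.0878 -> [ 0.0005 -0.0024  0.005 ] 0.0005
```

Emit:
{"name": "send_rows", "arguments": {"deltas": [[[0,-0.002,0.005],0],[[0,-0.002,0.005],0],[[0,-0.002,0.005],0],[[0,-0.002,0.005],0],[[0,-0.002,0.005],0]], "gripper": 0}}

```text
clock: 6.85
tool_pos: [0.6069, 0.0099, 0.1862]
orientation: [-180.0, -0.0, -70.3]
force: [0.1, 0.5, -1.0]
opening: 0.0601
gripper_force: 0.0
```

Emit:
{"name": "send_rows", "arguments": {"deltas": [[[0,0,0],0],[[0,0,0],0],[[0,0,0],0],[[0,0,0],0],[[0,0,0],0]]}}

```text
clock: 7.27
tool_pos: [0.6088, 0.0106, 0.1862]
orientation: [-179.7, -0.0, -70.3]
force: [7.5, 1.8, -5.3]
opening: 0.0294
gripper_force: 30.0
```

```bash
python3 - <<'E'
from h import *
to(.608,.0097,.187,-70.34)
E
```

```text
t 7.2667 pos [0.6088 0.0106 0.1862] rpy [-1.7974e+02 -2.0000e-02 -7.0300e+01] F [ 7.5  1.8 -5.3] open 0.0294 -> [ 0.0008  0.0013 -0.001 ] 0.0005
```

Emit:
{"name": "send_rows", "arguments": {"deltas": [[[0,-0.001,-0.004],0],[[0,-0.001,-0.008],0],[[0,-0.001,-0.012],0],[[0,-0.001,-0.0155],0],[[0,-0.001,-0.019],0]]}}

```text
clock: 7.68
tool_pos: [0.6088, 0.0107, 0.2005]
orientation: [-179.9, 0.0, -70.3]
force: [8.0, 0.8, -10.0]
opening: 0.0291
gripper_force: 30.0
```

Emit:
{"name": "send_rows", "arguments": {"deltas": [[[0,0,0],0],[[0,0,0],0],[[0,0,0],0],[[0,0,0],0],[[0,0,0],0]]}}

```text
clock: 8.1
tool_pos: [0.6089, 0.0107, 0.2002]
orientation: [-179.9, 0.0, -70.3]
force: [8.5, 0.8, -9.2]
opening: 0.0295
gripper_force: 30.0
```

```bash
python3 - <<'E'
from h import *
to(.608-.0168,.0097+.0471,.2,-70.34)
s=ctrl.snapshot("scene")
save(s,"k1.png",(230,150,410,300),4)
E
```

```text
t 8.1 pos [0.6089 0.0107 0.2002] rpy [-179.87    0.    -70.32] F [ 8.5  0.8 -9.2] open 0.0295 -> [-0.0617  0.0014  0.0002] 0.0002
```

View pics/k1.png

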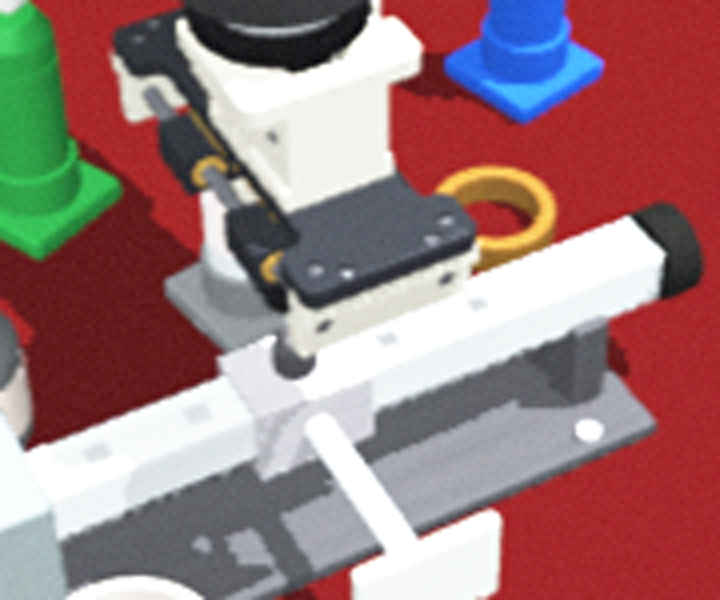

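The view shows the sleeve still at the start hole, at crop (300,390), with the fingers holding the knob up. The spring force of about 9 N fits a lift of about 14 mm. Now I'll slide it.

Emit:
{"name": "send_rows", "arguments": {"deltas": [[[0,-0.001,-0.001],0],[[-0.006,-0.001,-0.001],0],[[-0.015,-0.001,-0.001],0],[[-0.025,-0.001,-0.001],0],[[-0.035,-0.001,-0.001],0]]}}

```text
clock: 8.57
tool_pos: [0.5996, 0.037, 0.2007]
orientation: [-180.0, -0.0, -70.4]
force: [6.9, -1.4, -10.4]
opening: 0.0291
gripper_force: 30.0
```

```bash
python3 - <<'E'
from h import *
to(.6088-.0168,.0107+.0471,.2,-70.34)
E
```

```text
t 8.5667 pos [0.5996 0.037  0.2007] rpy [-1.7995e+02 -1.0000e-02 -7.0350e+01] F [  6.9  -1.4 -10.4] open 0.0291 -> [-0.0277  0.0002  0.0009] -0.0001
```

Emit:
{"name": "send_rows", "arguments": {"deltas": [[[-0.01,0,0],0],[[-0.02,0,0],0],[[-0.0275,0,0],0],[[-0.0275,0,0],0],[[-0.0275,0,0],0]]}}

```text
clock: 8.98
tool_pos: [0.5918, 0.0588, 0.2006]
orientation: [-179.9, 0.1, -70.3]
force: [3.8, 4.4, -9.5]
opening: 0.0295
gripper_force: 30.0
```

Emit:
{"name": "send_rows", "arguments": {"deltas": [[[0,0,0.002],0],[[0,0,0.004],0],[[0,0,0.006],0],[[0,0,0.008],0],[[0,0,0.008],0]]}}

```text
clock: 9.4
tool_pos: [0.592, 0.0585, 0.1942]
orientation: [-179.9, 0.1, -70.3]
force: [5.2, 3.6, -7.2]
opening: 0.0293
gripper_force: 30.0
```

```bash
python3 - <<'E'
from h import *
to(.6088-.0168,.0107+.0471,.1862,-70.34)
E
```

```text
t 9.4 pos [0.592  0.0585 0.1942] rpy [-1.7995e+02  6.0000e-02 -7.0320e+01] F [ 5.2  3.6 -7.2] open 0.0293 -> [0.0008 0.0002 0.01  ] 0.0002
```

Emit:
{"name": "send_rows", "arguments": {"deltas": [[[0.0005,0,0.002],0],[[0.001,0,0.004],0],[[0.001,0,0.006],0],[[0.001,0,0.008],0],[[0.001,0,0.01],0]]}}

```text
clock: 9.82
tool_pos: [0.5923, 0.0577, 0.1867]
orientation: [-179.9, 0.0, -70.3]
force: [4.4, 4.3, -4.3]
opening: 0.0294
gripper_force: 30.0
```

```bash
python3 - <<'E'
from h import *
to(.6088-.0168,.0107+.0471,.1862,-70.34)
E
```

```text
t 9.8167 pos [0.5923 0.0577 0.1867] rpy [-1.7993e+02  5.0000e-02 -7.0320e+01] F [ 4.4  4.3 -4.3] open 0.0294 -> [-0.0003  0.0003  0.0006] 0.0002
```

Emit:
{"name": "send_rows", "arguments": {"deltas": [[[0,0,0.0005],0],[[0,0,0.001],0],[[0,0,0.0015],0],[[0,0,0.0015],0],[[0,0,0.0015],0]]}}

```text
clock: 10.23
tool_pos: [0.5923, 0.0574, 0.1861]
orientation: [-179.9, 0.0, -70.3]
force: [4.7, 3.3, -3.4]
opening: 0.0291
gripper_force: 30.0
```

```bash
python3 - <<'E'
from h import *
to(.6088-.0168,.0107+.0471,.1862,-70.34)
E
```

```text
t 10.2333 pos [0.5923 0.0574 0.1861] rpy [-1.7991e+02  3.0000e-02 -7.0310e+01] F [ 4.7  3.3 -3.4] open 0.0291 -> [-0.0006  0.0002 -0.0002] 0.0003
```

Emit:
{"name": "send_rows", "arguments": {"deltas": [[[0,0,0.0005],0],[[0,0,0.001],0],[[0,0,0.0015],0],[[0,0,0.0015],0],[[0,0,0.0015],0]]}}

```text
clock: 10.65
tool_pos: [0.5925, 0.057, 0.1858]
orientation: [-179.9, -0.0, -70.3]
force: [3.7, 2.7, 4.9]
opening: 0.0296
gripper_force: 30.0
```

```bash
python3 - <<'E'
from h import *
to(.6088-.0168,.0107+.0471,.1862,-70.34)
s=ctrl.snapshot("scene");save(s,"k2.png",(230,150,410,300),4)
E
```

```text
t 10.65 pos [0.5925 0.057  0.1858] rpy [-1.7988e+02 -1.0000e-02 -7.0300e+01] F [3.7 2.7 4.9] open 0.0296 -> [-0.0011  0.0002 -0.0005] 0.0004
```

View pics/k2.png

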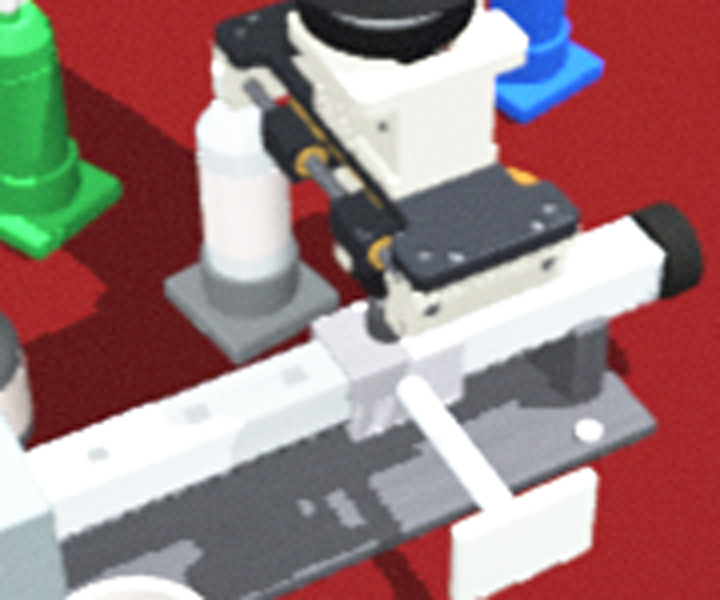

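The sleeve has moved one hole along; the start hole now shows at crop (295,375). The vertical force went from −3.4 N to +4.9 N at the home height, so the pin is seated. The can, and the tape where it shows, are undisturbed.

```bash
python3 -c "
from plant import ctrl
print(ctrl.close_job())"
```

```text
the job is handed in; nothing more can be done
None
```

I've handed the job in: the nozzle was pressed right down and let go, the sleeve moved one hole towards the rubber cap, and the gripper still holds the knob with the pin home. The spring-back wasn't checked in a picture; "pin home" rests on force and height readings.

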